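# Put the ramekin away in the push-latch drawer

### The arm

A 7-joint arm with a two-finger parallel gripper is mounted at the origin on the work surface. World frame = base frame: x ahead of the robot, y to its left, z up, the work surface at z = 0. Lengths are in m, angles in rad, forces in N, time in s.
With the tool pointing down it reaches from about 0.425 to 0.925 m from the base axis. Payload 6.8 kg.
Tool frame: the origin (TCP) lies midway between the tips of the shut fingers; the grasp point (between the pads) lies 19 mm behind it (grip_point_offset is the z of the grasp point in the tool frame, in m); z points along the fingers, y is the line along which they close (so a half turn about z gives the same grasp; the last joint's range is limited). The gripper opens to 85 mm and grips with 20 to 120 N. Pads are 22 mm wide; open, the fingers measure 114 mm over their backs; the gripper's body (76 mm by 85 mm) begins 54 mm behind the grasp point. The pads swing forward as they close: fully open they stand 13 mm farther back than shut.
Start: joints at [-1.354, 0.477, 0.022, 1.555, -0.011, 1.109, -0.083], TCP at [0.215, 0.64, 0.231] pointing down, gripper open.
Joint ranges: [-2.96, 2.96], [-0.34, 2.1], [-1.41, 1.46], [0.24, 2.44], [-1.37, 4.51], [0.17, 1.92], [-2.96, 2.96]. Speed limits (rad/s): [2.39, 2.39, 3.14, 3.14, 3.14, 3.14, 3.14].

### API

Orientations are given as a rotation vector (axis times angle).
In Python, from bench import get_obs, grab_frame, calibration, hand_in, grip_point_offset gives the robot as it stands.
- The arm moves only by the shell command python3 -m pendant 'ROWS' [OPENING] [FORCE]. ROWS is a JSON object of lists of equal length, an entry for each row: "translation": the shift along the world's x, y, z in units of 25 mm (1.0 is 25 mm), a list of three; "delta_rot": the turn, a rotation vector about the world's x, y, z in units of 5 degrees (1.0 is 5 degrees), a list of three. In form: {"translation": [[dx, dy, dz], ...], "delta_rot": [[rx, ry, rz], ...]}. A call has 1 to 12 rows; each row is the pose to reach, as a shift and turn from the pose commanded when the call began; what a row does not reach only later rows make up. A row lasts 1/8 s, in which the tool goes at most 62.5 mm and 10.7 degrees, less where a joint would pass 70% of its speed; a pose out of reach is approached as far as the arm can. A call with a gripper value outside its range is refused whole. OPENING is the opening, from 0 (shut) to 1 (fully open), set as the call begins (- or left out, the last holds). The fingers move at their own pace and stop on an object; FORCE is the grip in N (left out, the last holds). Time passes only in rows, so rows that repeat a pose let the fingers close. It gives the time, the measured TCP pose, the force, the opening and the grip force at its end, in the units of the state.
- get_obs(): the state, without advancing time (a new reading comes with each control period).
- grab_frame(name): name is "scene" or "top" or "wrist"; returns (picture, depth): 400x640x3 uint8, red, green, blue; 400x640 float32, m along the optical axis (not along the pixel's ray), 0 where there is no reading.
- calibration(name): a dict with "K" (3x3 intrinsics, pixels), "k1" (the pictures are not rectified: a ray, as slopes to the right and down, at radius r is drawn at 1 + k1 r^2 times it, then the intrinsics apply), "rvec" (rotation vector, rad) and "tvec" (3), from world to camera coordinates, as OpenCV has them. Camera axes: x right, y down, z forward; pixel columns grow to the right and rows downward; lengths in m; the calibration is good to about 2 mm. A picture is of the moment at which its call begins: read the wrist's pose just before it. calibration takes no time and is no camera call; for the wrist camera it gives the pose at the moment of the call.
- hand_in(): hands the job in; it is judged then, once.
The state is a dict: "clock": time; "joints": joint angles; "qvel": joint speeds; "tau": joint torques, N m; "tcp_pos": TCP position; "orientation": TCP orientation; "contact_force": force on the tool from outside, world axes, zero at the start; "moment": the same for the moment, N m; "grip_width": finger opening in m; "gripper_force": force on a finger pad.
Only numpy, scipy, OpenCV 4.12 (cv2) and the standard library are available. Lean on these libraries where they do the work, as an engineer would, in place of code of your own. Each camera call takes 0.05 s, during which the arm holds its last target. There are 200 camera calls.

### The job

Press the front of the caddy's latched drawer once so that its push latch lets go and the drawer springs out, stand the white ramekin gently upright in the middle of the drawer and let go of it, then push the drawer back in until the latch holds it shut again. Feel for the latch's stop, never push on the caddy or drawer harder than about 10 N, and leave the shaker, tumbler, tray and tongs undisturbed.

Things in the scene. Friction and masses are not known exactly. Their poses are not given: they have to be found in the camera images.
- drawer (a joint): Travel of the caddy's drawer (m). 0 (within 2 mm) = latched shut; grows as it comes out towards the robot, 0.092 = fully out against its end; negative = pressed in beyond its latched place. A spring pushes it outwards with about 1.7 N (fully out) to 2.5 N (shut); pushing it in at 50 mm/s adds about 0.8 N. Let go unlatched, it springs fully out in about 1 s.
- latch (a point): Push-push latch, unseen under the drawer; point 9 mm above the mat. Each press to its firm stop and letting go changes it over: shut springs out; out, pushed right in, settles back to 0 and stays. The stop lies 7 to 25 mm beyond travel 0, differs from caddy to caddy and must be felt. Over the last 6 mm before it the push grows by about 1 N. Well short of the stop a press changes nothing.
- drawer_face (a point): Centre of the drawer's outer front face: orange upright panel, rubber faced, 148 mm wide (y), 54 mm high (12 to 66 mm above the red mat), 8 mm thick, black press mark at its centre; point 37 mm above the mat. x axis points into the caddy (the way to press), y along the face, z up. Shut, the face stands 30 mm in front of the caddy's body. Moves with the drawer.
- drawer_well (a point): Centre of the drawer's flat floor, 18 mm above the mat, 53 mm behind the front face; axes as drawer_face. Inside the drawer is 90 mm long (x) and 134 mm wide (y); side and back walls stand 22 mm above this floor, the front panel 48 mm. Moves with the drawer; fully out, the whole well is open from above.
- caddy: Fixed stainless caddy box, 150 mm deep (x), 162 mm wide (y), 70 mm high, open at its front (-x side) for the drawer; origin at the centre of its underside, on the red mat (mat top 3 mm above the table). x axis points from its front to its back.
- ramekin_mid (a point): Loose white ceramic ramekin, round, outer diameter 60 mm at the rim and a little less at the foot, 38 mm high, wall 4 mm, 140 g give or take a third; this point is on its axis, half-way up (19 mm above its foot). It stands upright on the mat beside the caddy.
- shaker: Bystander: stainless shaker with a knob top, 48 mm diameter, 110 mm high; origin at the centre of its underside. Stands beside the caddy on the other side from the ramekin.
- tumbler: Bystander: glass tumbler, 72 mm diameter, 95 mm high, with bamboo skewers reaching 205 mm high; origin at the centre of its underside.
- tray: Bystander: closed plastic tray with white lid and snap clips, 138 x 187 x 53 mm (x, y, z); origin at the centre of its underside.
- tongs: Bystander: steel tongs lying on the mat along their x axis, 280 x 72 x 12 mm; origin at the middle of the underside.
Not all that is in view belongs to the job. Leave any blue look-alike of the part that bears ramekin_mid alone.

How it is judged:
By the outcome, as a careful person would: the job done as asked, in the order asked, and still so for the second after the job is handed in, with the robot touching nothing.
It also fails if it takes over 72 s, if anything falls off the work surface, if the arm or the gripper's body presses on something with over 40 N, if the wrist force passes 120 N, or if a joint passes its speed limit or range.

## Working session

There is one attempt and no reset: what is moved stays moved. The work goes in short steps, Python scripts to look and compute and a shell command to move; the robot and the scene stay as the last step left them, time stands still between calls to the robot, and variables do not carry over. Pictures are saved under pics/ and viewed, at most 10 in all, crops included, and the job is handed in when it is done.

```bash
mkdir -p pics; ls
cat > h.py <<'E'
import numpy as np, cv2
from bench import *
def save(n,f):
    p,d=grab_frame(n); cv2.imwrite(f'pics/{f}.png',p[:,:,::-1]); np.savez(f'pics/{f}.npz',p=p,d=d,**{k:np.array(v) for k,v in calibration(n).items()}); return p,d
def ray(c,uv):
    K=np.array(c['K']); R=cv2.Rodrigues(np.array(c['rvec'],float))[0]; t=np.array(c['tvec'],float).ravel()
    q=cv2.undistortPoints(np.array(uv,float).reshape(-1,1,2),K,np.array([float(c['k1']),0,0,0])).reshape(-1,2)
    return -R.T@t,(np.c_[q,np.ones(len(q))])@R   # points = o + depth*dir
def onz(c,uv,z):
    o,d=ray(c,uv); return o+d*((z-o[2])/d[:,2])[:,None]
E
python3 - <<'E'
from h import *
for n in ('scene','top'): save(n,n+'0')
s=get_obs(); print({k:np.round(v,3).tolist() for k,v in s.items()}, grip_point_offset)
E
```

```text
pics
{'clock': 0.1, 'joints': [-1.354, 0.478, 0.022, 1.556, -0.012, 1.109, -0.083], 'qvel': [0.001, -0.002, -0.0, -0.002, 0.002, 0.0, -0.001], 'tau': [0.004, -59.776, 1.614, -28.195, 0.013, 0.005, 0.0], 'tcp_pos': [0.215, 0.639, 0.23], 'orientation': [-0.508, -3.1, 0.002], 'contact_force': [0.053, 0.104, -0.542], 'moment': [-0.011, -0.002, 0.006], 'gripper_force': 0.0, 'grip_width': 0.085} -0.0187
```

View pics/scene0.png

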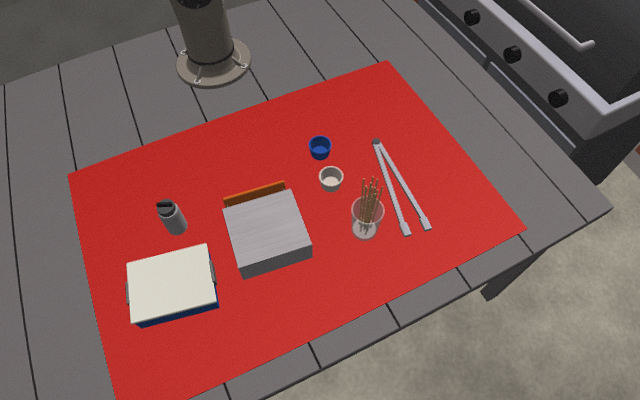

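View pics/top0.png

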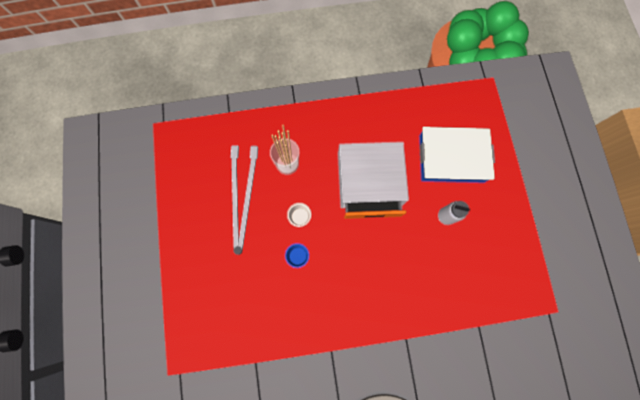

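Scene view: the white ramekin is at (331,179), with a blue look-alike at (320,147). In the top view the white one is at (299,215) and the blue one at (297,256). The white one fits the description because it stands beside the caddy on the side opposite the shaker. The orange drawer face is at about (376,213) in the top view.

Run:
```python
from h import *
c=dict(np.load('pics/top0.npz')); p=c['p'];d=c['d']
H,W=d.shape; uv=np.stack(np.meshgrid(np.arange(W),np.arange(H)),-1).reshape(-1,2)
o,dr=ray(c,uv); P=(o+dr*d.reshape(-1,1)).reshape(H,W,3)
hsv=cv2.cvtColor(p,cv2.COLOR_RGB2HSV)
def rep(n,m):
    q=P[m]; q=q[q[:,2]>-.1]
    r=cv2.minAreaRect((q[:,:2]*1000).astype(np.float32)); print(n,m.sum(),np.round(r[0],1),np.round(r[1],1),round(r[2],2),'z',np.round(np.percentile(q[:,2],[5,50,95]),4))
box=lambda u0,u1,v0,v1:(uv[:,0]>u0).reshape(H,W)&(uv[:,0]<u1).reshape(H,W)&(uv[:,1]>v0).reshape(H,W)&(uv[:,1]<v1).reshape(H,W)
rep('caddytop',box(330,420,130,205)&(abs(P[...,2]-.073)<.006))
# caddy top from colour mask
m=(box(330,415,135,209)&(hsv[...,1]<60)&(hsv[...,2]>100)).astype(np.uint8)
m=cv2.morphologyEx(m,cv2.MORPH_OPEN,np.ones((5,5)))
k=max(cv2.findContours(m,0,2)[0],key=cv2.contourArea); b=cv2.boxPoints(cv2.minAreaRect(k)); print(b)
pp=onz(c,k.reshape(-1,2),.073)[:,:2]*1000; print('caddy ray',cv2.minAreaRect(pp.astype(np.float32)))
m=box(335,415,200,225)&(hsv[...,0]>8)&(hsv[...,0]<22)&(hsv[...,1]>150); vs,us=np.nonzero(m); print('orange',us.min(),us.max(),vs.min(),vs.max())
pp=onz(c,np.c_[us,vs],.069)[:,:2]*1000; print('orange ray z69',cv2.minAreaRect(pp.astype(np.float32)))
for n,bx in(('ramekin',box(283,316,200,230)),):
    m=(bx&(hsv[...,1]<110)).astype(np.uint8); k=max(cv2.findContours(m,0,2)[0],key=cv2.contourArea)
    print(n,cv2.minEnclosingCircle(k)); pp=onz(c,k.reshape(-1,2),.041)[:,:2]*1000; print(cv2.minEnclosingCircle(pp.astype(np.float32)))
rep('ramekin rim',box(283,316,200,230)&(P[...,2]>.035)&(P[...,2]<.05))
for n,uvp,z in(('shaker',(462,208),.11),('tumbler',(288,168),.003),('blue',(297,256),.04),('tongs',(238,250),.003),('tongs2',(253,150),.003)): print(n,onz(c,[uvp],z).round(3))
# scene view check
s=dict(np.load('pics/scene0.npz')); hs=cv2.cvtColor(s['p'],cv2.COLOR_RGB2HSV)
m=np.zeros((H,W),np.uint8); m[160:198,312:350]=(hs[160:198,312:350,1]<110)
k=max(cv2.findContours(m,0,2)[0],key=cv2.contourArea); e=cv2.fitEllipse(k); print('scene ram',e, onz(s,[e[0]],.022))
a=cv2.resize(p[130:270,270:490],None,fx=3.6,fy=3.6,interpolation=cv2.INTER_CUBIC); cv2.imwrite('pics/crop.png',a[:,:,::-1])
```

```text
caddytop 3819 [640.7 -78.6] [163.7 151.6] 83.6 z [0.0698 0.0723 0.0748]
[[336.587   144.51125]
 [403.5444  139.89351]
 [407.80948 201.73729]
 [340.85208 206.35503]]
caddy ray ((635.916748046875, -74.28064727783203), (164.5101318359375, 158.84237670898438), 83.58197021484375)
orange 345 405 210 217
orange ray z69 ((537.2954711914062, -63.63745880126953), (146.3421630859375, 16.134613037109375), 83.341796875)
ramekin ((298.77874755859375, 214.41592407226562), 12.058992385864258)
((567.0833129882812, 119.89220428466797), 30.155941009521484)
ramekin rim 130 [565.7 119.5] [55.1 56.4] 82.02 z [0.0363 0.0398 0.0428]
shaker [[ 0.513 -0.259  0.11 ]]
tumbler [[0.703 0.132 0.003]]
blue [[0.466 0.138 0.04 ]]
tongs [[0.505 0.287 0.003]]
tongs2 [[0.768 0.219 0.003]]
scene ram ((330.47015380859375, 177.7640838623047), (22.717321395874023, 26.042804718017578), 179.51271057128906) [[0.56269157 0.12358486 0.022     ]]
```

View pics/crop.png

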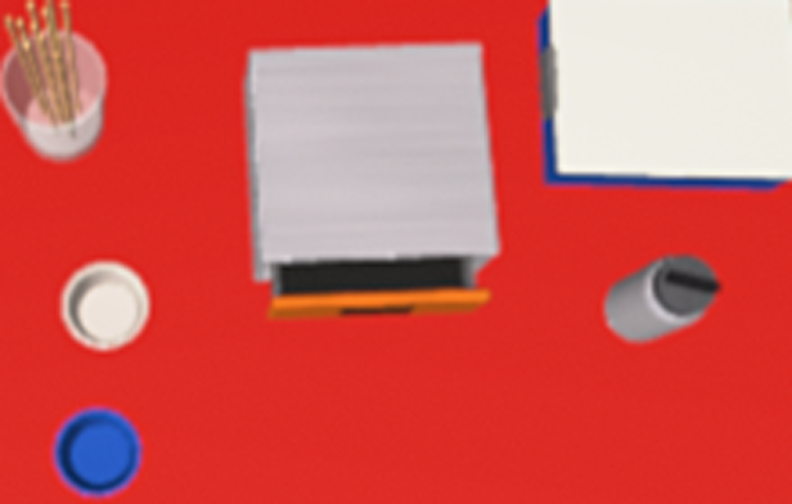

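The crop confirms the white ramekin at (105,307), beside the caddy. The blue look-alike is at (98,452) and I'll leave it alone. The orange face is at (380,303) and the caddy is yawed about -6.4°. I'll move to a spot in front of the face with the fingers shut.

```bash
python3 -m pendant '{"translation":[[0.5,-1.2,0],[1.4,-3.4,0],[2.3,-5.6,0],[3.2,-8,0],[4.1,-10.3,0],[5,-12.6,0],[5.9,-14.9,0],[6.8,-17.2,0],[7.7,-19.5,0],[8.6,-21.8,0],[9.5,-24,0],[10.2,-25.8,0]],"delta_rot":[[0,0,0.2],[0,0,0.4],[0,0,0.6],[0,0,0.8],[0,0,1],[0,0,1.2],[0,0,1.4],[0,0,1.6],[0,0,1.8],[0,0,2],[0,0,2.2],[0,0,2.4]]}' 0; python3 -m pendant '{"translation":[[0.5,-1.2,-1],[0.9,-2.1,-2.5],[1,-2.3,-4],[1,-2.3,-5]],"delta_rot":[[0,0,0],[0,0,0],[0,0,0],[0,0,0]]}'
python3 - <<'E'
from h import *
save('wrist','w1'); s=get_obs(); print(s['tcp_pos'],s['orientation'],s['joints'],s['clock'])
E
```

```text
clock: 1.6
tcp_pos: [0.4707, -0.0077, 0.2313]
orientation: [0.182, 3.136, -0.0]
contact_force: [0.4, 0.3, 0.4]
grip_width: 0.0
gripper_force: 0.0
clock: 2.1
tcp_pos: [0.4946, -0.0635, 0.1045]
orientation: [-0.183, -3.134, 0.001]
contact_force: [-0.2, -0.3, 0.7]
grip_width: -0.0001
gripper_force: 0.0
[ 0.49281274 -0.06296474  0.10216149] [-1.81396677e-01 -3.13036209e+00  1.74010461e-03] [-0.33787631  0.3883394   0.41458725  2.10680173 -0.23833198  0.69662985
  1.68911267] 2.15
```

View pics/w1.png

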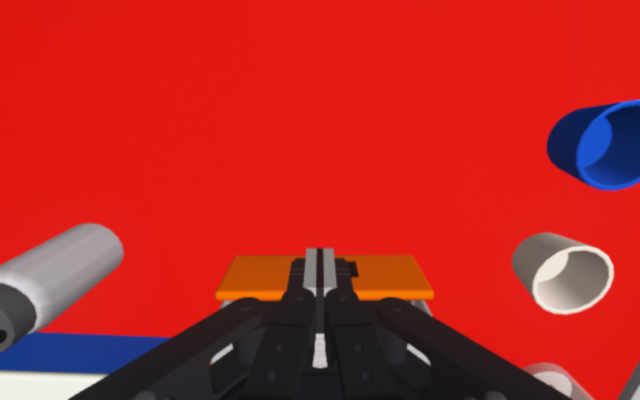

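The wrist view shows the orange face from (217,297) to (433,297) at its top edge and (238,256) to (412,256) at its bottom edge. The ramekin is at (565,273). I'll refine both from here.

Run:
```python
from h import *
c=dict(np.load('pics/w1.npz')); hsv=cv2.cvtColor(c['p'],cv2.COLOR_RGB2HSV)
m=((hsv[...,0]>8)&(hsv[...,0]<22)&(hsv[...,1]>150)).astype(np.uint8)
L=[]
for u in (225,245,260,280,380,400,415,425):
    v=np.nonzero(m[:,u])[0]; L.append((u,v.min(),v.max()))
print(L)
print('bottom z15',onz(c,[(240,256),(410,256)],.015).round(4))
b=onz(c,[(217.5,290),(433,290)],.069); print('front top edge',b.round(4))
b=onz(c,[(217.5,299),(433.5,299)],.069); print('rear top edge',b.round(4))
for z,k in ((.041,'rim'),):
    print(onz(c,[(533,285),(612,262),(575,236),(567,314)],z).round(4))
print(calibration('wrist')['tvec'])
```

```text
[(225, np.int64(275), np.int64(299)), (245, np.int64(256), np.int64(297)), (260, np.int64(256), np.int64(300)), (280, np.int64(256), np.int64(299)), (380, np.int64(256), np.int64(299)), (400, np.int64(256), np.int64(298)), (415, np.int64(262), np.int64(299)), (425, np.int64(279), np.int64(299))]
bottom z15 [[ 0.5256 -0.1317  0.015 ]
 [ 0.5416  0.006   0.015 ]]
front top edge [[ 0.5213 -0.1323  0.069 ]
 [ 0.5373  0.0062  0.069 ]]
rear top edge [[ 0.528  -0.1338  0.069 ]
 [ 0.5442  0.0064  0.069 ]]
[[0.5614 0.0892 0.041 ]
 [0.5482 0.1436 0.041 ]
 [0.5243 0.1146 0.041 ]
 [0.5903 0.1172 0.041 ]]
[ 0.00500497 -0.4707648   0.10312538]
```

```bash
cat > chk.py <<'E'
import sys,numpy as np
from bench import get_obs
s=get_obs(); f=np.array(s['contact_force']); n=np.array([.9937,-.1118]); fn=-(f[:2]@n)
print('F',round(fn,2),'s',round(float((np.array(s['tcp_pos'])[:2]-[.532,-.063])@n)*1000,1),'t',s['clock'])
sys.exit(fn>float(sys.argv[1]))
E
python3 -m pendant '{"translation":[[0,0.15,-1.5],[0,0.15,-2.8],[0,0.15,-2.9],[0.4,0.1,-2.9],[0.6,0.08,-2.9],[0.8,0.06,-2.9],[0.8,0.06,-2.9]],"delta_rot":[[0,0,0],[0,0,0],[0,0,0],[0,0,0],[0,0,0],[0,0,0],[0,0,0]]}' | head -3; python3 chk.py 1.5 && python3 -m pendant '{"translation":[[0.08,-0.01,0],[0.16,-0.02,0]],"delta_rot":[[0,0,0],[0,0,0]]}' >/dev/null && python3 chk.py 1.5 && python3 -m pendant '{"translation":[[0.08,-0.01,0],[0.16,-0.02,0]],"delta_rot":[[0,0,0],[0,0,0]]}' >/dev/null && python3 chk.py 1.5 && python3 -m pendant '{"translation":[[0.08,-0.01,0],[0.16,-0.02,0]],"delta_rot":[[0,0,0],[0,0,0]]}' >/dev/null && python3 chk.py 1.5
```

```text
clock: 3.02
tcp_pos: [0.5163, -0.0612, 0.0344]
orientation: [0.181, 3.135, 0.0]
F 0.14 s -15.8 t 3.025False
```

```bash
sed -i 's/sys.exit(\(.*\))$/sys.exit(int(\1))/' chk.py; sed -i 's/exit(int(\(.*\)))$/exit(1 if \1 else 0)/' chk.py; tail -1 chk.py
python3 -m pendant '{"translation":[[0.08,-0.01,0],[0.16,-0.02,0]],"delta_rot":[[0,0,0],[0,0,0]]}' >/dev/null ; python3 chk.py 1.5 && python3 -m pendant '{"translation":[[0.08,-0.01,0],[0.16,-0.02,0]],"delta_rot":[[0,0,0],[0,0,0]]}' >/dev/null && python3 chk.py 1.5 && python3 -m pendant '{"translation":[[0.08,-0.01,0],[0.16,-0.02,0]],"delta_rot":[[0,0,0],[0,0,0]]}' >/dev/null && python3 chk.py 1.5
```

```text
sys.exit(1 if fn>float(sys.argv[1]) else 0)
F -0.08 s -12.7 t 3.275
F 0.3 s -8.5 t 3.525
F 2.06 s -5.4 t 3.775
```

```bash
python3 -m pendant '{"translation":[[0.04,0,0],[0.08,-0.01,0]],"delta_rot":[[0,0,0],[0,0,0]]}' >/dev/null ; python3 chk.py 4.5 && python3 -m pendant '{"translation":[[0.04,0,0],[0.08,-0.01,0]],"delta_rot":[[0,0,0],[0,0,0]]}' >/dev/null && python3 chk.py 4.5 && python3 -m pendant '{"translation":[[0.04,0,0],[0.08,-0.01,0]],"delta_rot":[[0,0,0],[0,0,0]]}' >/dev/null && python3 chk.py 4.5 && python3 -m pendant '{"translation":[[0.04,0,0],[0.08,-0.01,0]],"delta_rot":[[0,0,0],[0,0,0]]}' >/dev/null && python3 chk.py 4.5 && python3 -m pendant '{"translation":[[0.04,0,0],[0.08,-0.01,0]],"delta_rot":[[0,0,0],[0,0,0]]}' >/dev/null && python3 chk.py 4.5
```

```text
F 2.84 s -3.1 t 4.025
F 2.48 s -0.8 t 4.275
F 2.57 s 1.3 t 4.525
F 3.49 s 3.3 t 4.775
F 2.78 s 5.3 t 5.025
```

```bash
python3 -m pendant '{"translation":[[0.03,0,0],[0.06,-0.01,0]],"delta_rot":[[0,0,0],[0,0,0]]}' >/dev/null ; python3 chk.py 4.8 && python3 -m pendant '{"translation":[[0.03,0,0],[0.06,-0.01,0]],"delta_rot":[[0,0,0],[0,0,0]]}' >/dev/null && python3 chk.py 4.8 && python3 -m pendant '{"translation":[[0.03,0,0],[0.06,-0.01,0]],"delta_rot":[[0,0,0],[0,0,0]]}' >/dev/null && python3 chk.py 4.8 && python3 -m pendant '{"translation":[[0.03,0,0],[0.06,-0.01,0]],"delta_rot":[[0,0,0],[0,0,0]]}' >/dev/null && python3 chk.py 4.8 && python3 -m pendant '{"translation":[[0.03,0,0],[0.06,-0.01,0]],"delta_rot":[[0,0,0],[0,0,0]]}' >/dev/null && python3 chk.py 4.8 && python3 -m pendant '{"translation":[[0.03,0,0],[0.06,-0.01,0]],"delta_rot":[[0,0,0],[0,0,0]]}' >/dev/null && python3 chk.py 4.8
```

```text
F 3.33 s 7.0 t 5.275
F 3.26 s 8.6 t 5.525
F 5.49 s 9.7 t 5.775
```

```bash
python3 -m pendant '{"translation":[[0,0,0]],"delta_rot":[[0,0,0]]}' >/dev/null ; python3 chk.py 6 && python3 -m pendant '{"translation":[[0.03,0,0]],"delta_rot":[[0,0,0]]}' >/dev/null && python3 chk.py 7
```

```text
F 4.39 s 9.7 t 5.9
F 6.62 s 10.0 t 6.025
```

```bash
python3 -m pendant '{"translation":[[-0.8,0.09,0],[-2.2,0.25,0],[-2.6,0.29,1.2],[-2.6,0.29,3],[-2.4,0.3,4],[-2,1,4.5],[-1.4,2.5,4.5],[-0.9,4.5,4.5],[-0.4,6,4.5],[0,6.8,4.5],[0.2,6.8,4.5],[0.2,6.8,4.5]],"delta_rot":[[0,0,0],[0,0,0],[0,0,0],[0,0,0],[0,0,0],[0,0,0],[0,0,0],[0,0,0],[0,0,0],[0,0,0],[0,0,0],[0,0,0]]}'
python3 - <<'E'
from h import *
p,d=save('top','top1'); c=calibration('top')
hsv=cv2.cvtColor(p,cv2.COLOR_RGB2HSV)
m=np.zeros(d.shape,bool); m[195:290,330:430]=((hsv[...,0]>8)&(hsv[...,0]<22)&(hsv[...,1]>150))[195:290,330:430]
vs,us=np.nonzero(m); print(us.min(),us.max(),vs.min(),vs.max(),m.sum())
print(cv2.minAreaRect((onz(c,np.c_[us,vs],.069)[:,:2]*1000).astype(np.float32)))
s=get_obs(); print(s['tcp_pos'],s['orientation'],s['contact_force'],s['clock'])
E
```

```text
clock: 7.52
tcp_pos: [0.5482, 0.1029, 0.1464]
orientation: [0.185, 3.135, -0.002]
contact_force: [-0.1, -0.2, 0.8]
grip_width: 0.0004
gripper_force: 0.0
370 409 247 252 177
((446.1524658203125, -81.67588806152344), (93.18941497802734, 11.212347984313965), 83.57350158691406)
[0.54773836 0.10277477 0.14636621] [ 1.86135453e-01  3.13594690e+00 -1.46363417e-03] [ 0.08074709 -0.89727164  0.43594237] 7.575
```

The drawer has sprung out: the face moved from about x=0.53 to 0.44. Next I'll open the gripper and look at the ramekin from near.

```bash
python3 -m pendant '{"translation":[[0,0,0],[0,0,0],[0,0,0],[0,0,0]],"delta_rot":[[0,0,0],[0,0,0],[0,0,0],[0,0,0]]}' 1 30 >/dev/null
python3 - <<'E'
from h import *
p,d=save('wrist','w2'); s=get_obs(); print(s['grip_width'],s['tcp_pos'],s['clock'])
c=calibration('wrist'); H,W=d.shape
hsv=cv2.cvtColor(p,cv2.COLOR_RGB2HSV)
uv=np.stack(np.meshgrid(np.arange(W),np.arange(H)),-1).reshape(-1,2); o,dr=ray(c,uv); P=o+dr*d.reshape(-1,1)
q=P[(np.hypot(P[:,0]-.564,P[:,1]-.119)<.045)&(P[:,2]>.034)&(P[:,2]<.05)]
print(len(q), cv2.minEnclosingCircle((q[:,:2]*1000).astype(np.float32)) if len(q) else 0, np.percentile(q[:,2],[5,50,95]) if len(q) else 0)
E
```

```text
0.0786978952043219 [0.54761395 0.10521545 0.14632055] 8.125
1140 ((566.8138427734375, 120.369873046875), 29.776201248168945) [0.03480933 0.03912751 0.0404516 ]
```

View pics/w2.png

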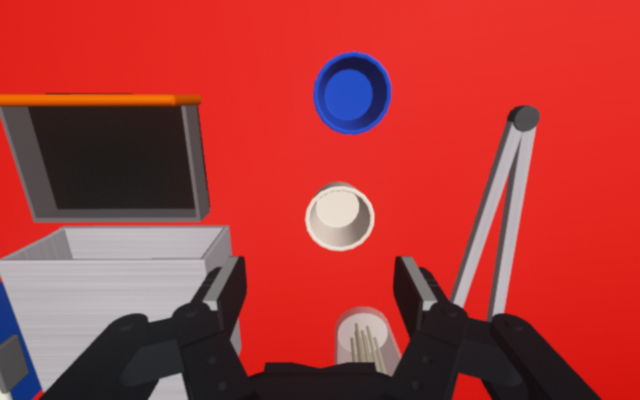

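The wrist view shows the white ramekin at (340,217) between the fingers' lines, with the blue one at (353,92) clear of them. The drawer is fully out and its well is open. Now to descend.

```bash
python3 -m pendant '{"translation":[[0.4,0.3,-0.5],[0.77,0.6,-1.5],[0.77,0.6,-2.8],[0.77,0.6,-4],[0.77,0.6,-5],[0.77,0.6,-5.4],[0.77,0.6,-5.6],[0.77,0.6,-5.6]],"delta_rot":[[0,0,0],[0,0,0],[0,0,0],[0,0,0],[0,0,0],[0,0,0],[0,0,0],[0,0,0]]}' 1; python3 -m pendant '{"translation":[[0,0,0],[0,0,0],[0,0,0],[0,0,0],[0,0,0],[0,0,0]],"delta_rot":[[0,0,0],[0,0,0],[0,0,0],[0,0,0],[0,0,0],[0,0,0]]}' 0 30
```

```text
clock: 9.12
tcp_pos: [0.5673, 0.1204, 0.0065]
orientation: [0.181, 3.136, 0.0]
contact_force: [-0.3, -0.5, -0.1]
grip_width: 0.0852
gripper_force: 0.0
clock: 9.88
tcp_pos: [0.5675, 0.1203, 0.0076]
orientation: [0.182, 3.135, 0.001]
contact_force: [-2.2, -1.1, 5.7]
grip_width: 0.0575
gripper_force: 30.6
```

```bash
python3 -m pendant '{"translation":[[0,0,0.3],[0,0,1],[0,0,2.2],[0,0,3.4],[0,0,4.2],[0,0,4.8],[0,0,4.8]],"delta_rot":[[0,0,0],[0,0,0],[0,0,0],[0,0,0],[0,0,0],[0,0,0],[0,0,0]]}'
python3 - <<'E'
from h import *
c=dict(np.load('pics/w2.npz')); 
print('back wall outer top',onz(c,[(37,220),(208,218)],.043).round(4)); print('front panel: front/back edge right end',onz(c,[(201,97),(201,105)],.069).round(4))
p,d=save('top','top2'); c=calibration('top')
hsv=cv2.cvtColor(p,cv2.COLOR_RGB2HSV)
m=np.zeros(d.shape,bool); m[235:270,330:430]=((hsv[...,0]>8)&(hsv[...,0]<22)&(hsv[...,1]>150))[235:270,330:430]
vs,us=np.nonzero(m); k=cv2.minAreaRect((onz(c,np.c_[us,vs],.069)[:,:2]*1000).astype(np.float32)); print(k, us.min(),us.max(),vs.min(),vs.max())
s=get_obs(); print(s['tcp_pos'],s['grip_width'],s['gripper_force'],s['contact_force'])
E
```

```text
clock: 10.75
tcp_pos: [0.5676, 0.1204, 0.1277]
orientation: [0.181, 3.134, 0.002]
contact_force: [-0.4, 0.9, -1.5]
grip_width: 0.0574
gripper_force: 32.5
back wall outer top [[ 0.5362 -0.1305  0.043 ]
 [ 0.551   0.0113  0.043 ]]
front panel: front/back edge right end [[0.4572 0.0373 0.069 ]
 [0.4622 0.0361 0.069 ]]
((448.4040832519531, -61.695709228515625), (133.4019012451172, 11.09433364868164), 83.65953063964844) 353 409 247 253
[0.56695753 0.12034916 0.12668126] 0.05734041129137356 32.53271084278822 [-0.42728274  1.13054291 -1.47222723]
```

Run:
```python
from h import *
c=dict(np.load('pics/w2.npz')); d=c['d']
H,W=d.shape; uv=np.stack(np.meshgrid(np.arange(W),np.arange(H)),-1).reshape(-1,2); o,dr=ray(c,uv); P=(o+dr*d.reshape(-1,1)).reshape(H,W,3)
for u,v in ((201,97),(198,100),(150,99),(60,99),(190,130),(205,205),(200,215),(120,215),(45,215),(120,170),(60,130),(180,180),(60,190)): print((u,v),P[v,u].round(4))
g=(abs(P[...,2]-.021)<.004)&(P[...,0]>.44)&(P[...,0]<.56)&(P[...,1]<.03)&(d>0)
q=P[g]; print('floor',len(q),cv2.minAreaRect((q[:,:2]*1000).astype(np.float32)))
g=(abs(P[...,2]-.043)<.004)&(P[...,0]>.43)&(P[...,0]<.56)&(P[...,1]<.05)&(d>0); q=P[g]; print('walltop',len(q),cv2.minAreaRect((q[:,:2]*1000).astype(np.float32)))
c=dict(np.load('pics/top2.npz')); d=c['d']; o,dr=ray(c,uv); P=(o+dr*d.reshape(-1,1)).reshape(H,W,3)
g=(abs(P[...,2]-.021)<.004)&(P[...,0]>.44)&(P[...,0]<.56)&(P[...,1]<.03)&(d>0); q=P[g]; print('top floor',len(q),cv2.minAreaRect((q[:,:2]*1000).astype(np.float32)))
```

```text
(201, 97) [0.455  0.0186 0.0163]
(198, 100) [0.4573 0.0185 0.0242]
(150, 99) [0.4545 0.0022 0.0664]
(60, 99) [ 0.4478 -0.0564  0.0675]
(190, 130) [0.4788 0.0122 0.0385]
(205, 205) [0.5444 0.0043 0.0262]
(200, 215) [0.5484 0.0042 0.0406]
(120, 215) [ 0.5424 -0.0669  0.0345]
(45, 215) [ 0.535  -0.1305  0.0344]
(120, 170) [ 0.5062 -0.0645  0.0195]
(60, 130) [ 0.4675 -0.1021  0.0207]
(180, 180) [ 0.521  -0.015   0.0194]
(60, 190) [ 0.5174 -0.1212  0.0212]
floor 16355 ((506.1875, -64.50605773925781), (162.7467803955078, 114.13652801513672), 87.59081268310547)
walltop 2346 ((503.4028625488281, -64.53304290771484), (166.8914031982422, 113.947021484375), 89.6812973022461)
top floor 1748 ((500.51678466796875, -127.70048522949219), (112.66523742675781, 264.6280212402344), 4.086264610290527)
```

```bash
python3 -m pendant '{"translation":[[-0.2,-0.6,0],[-0.7,-1.8,0],[-1.3,-3.2,0],[-1.9,-4.8,0],[-2.4,-6.2,0],[-2.7,-7,0],[-2.8,-7.2,0],[-2.8,-7.2,0],[-2.8,-7.2,0]],"delta_rot":[[0,0,0],[0,0,0],[0,0,0],[0,0,0],[0,0,0],[0,0,0],[0,0,0],[0,0,0],[0,0,0]]}'
python3 - <<'E'
from h import *
save('wrist','w3'); print(get_obs()['tcp_pos'])
E
```

```text
clock: 11.92
tcp_pos: [0.4972, -0.0587, 0.1261]
orientation: [-0.179, -3.136, -0.0]
contact_force: [0.4, -0.1, -2.1]
grip_width: 0.0575
gripper_force: 32.5
[ 0.49724083 -0.05871759  0.12617294]
```

View pics/w3.png

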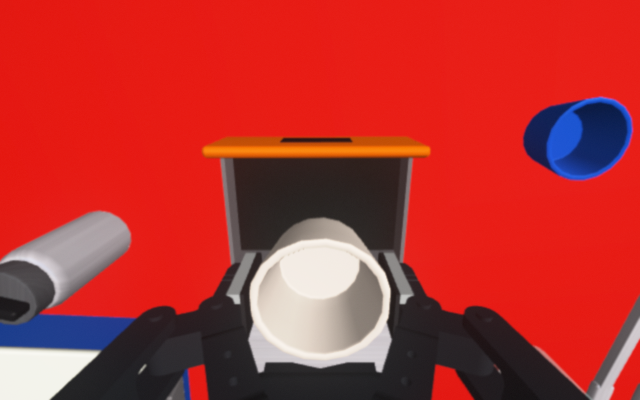

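The wrist view shows the ramekin held level at (320,297), over the drawer and centred with its walls at u=228 and 410. The face's press mark is at (316,140).

```bash
python3 - <<'E'
from h import *
c=dict(np.load('pics/w3.npz'))
a=onz(c,[(203,147),(430,147),(203,156),(430,156)],.069).round(4); print(a)
f=a[:2].mean(0); n=np.array([.9937,-.1118,0]); w=f+.053*n; print('well',w)
E
python3 -m pendant '{"translation":[[0,-0.05,-0.5],[0,-0.05,-1.5],[0,-0.05,-2.5],[0,-0.05,-3.1],[0,-0.05,-3.3],[0,-0.05,-3.3]],"delta_rot":[[0,0,0],[0,0,0],[0,0,0],[0,0,0],[0,0,0],[0,0,0]]}'
```

```text
[[ 0.4372 -0.1253  0.069 ]
 [ 0.4535  0.017   0.069 ]
 [ 0.4428 -0.1266  0.069 ]
 [ 0.4593  0.017   0.069 ]]
well [ 0.4980161 -0.0600754  0.069    ]
clock: 12.72
tcp_pos: [0.497, -0.0611, 0.0438]
orientation: [-0.181, -3.136, 0.0]
contact_force: [0.1, -0.5, -2.1]
grip_width: 0.0573
gripper_force: 32.5
```

```bash
python3 -m pendant '{"translation":[[0.03,0.03,-0.2],[0.03,0.03,-0.4],[0.03,0.03,-0.58],[0.03,0.03,-0.62]],"delta_rot":[[0,0,0],[0,0,0],[0,0,0],[0,0,0]]}' | grep -E 'tcp|contact'; for i in 1; do python3 -m pendant '{"translation":[[0,0,-0.02],[0,0,-0.04]],"delta_rot":[[0,0,0],[0,0,0]]}' | grep -E 'tcp|contact'; done
```

```text
tcp_pos: [0.4974, -0.0603, 0.028]
contact_force: [0.2, 0.7, -1.8]
tcp_pos: [0.4977, -0.0603, 0.0274]
contact_force: [-0.2, 0.5, -1.8]
```

```bash
python3 -m pendant '{"translation":[[0,0,-0.02],[0,0,-0.04]],"delta_rot":[[0,0,0],[0,0,0]]}' | grep -E 'tcp|contact'
```

```text
tcp_pos: [0.4977, -0.0603, 0.0263]
contact_force: [0.3, 0.4, -1.0]
```

```bash
python3 -m pendant '{"translation":[[0,0,-0.02],[0,0,-0.03]],"delta_rot":[[0,0,0],[0,0,0]]}' | grep -E 'tcp|contact'
```

```text
tcp_pos: [0.4976, -0.0603, 0.0256]
contact_force: [-0.9, 0.3, 1.7]
```

```bash
python3 -m pendant '{"translation":[[0,0,0]],"delta_rot":[[0,0,0]]}' | grep -E 'tcp|contact'
```

```text
tcp_pos: [0.4976, -0.0603, 0.0256]
contact_force: [-0.9, -0.4, -0.8]
```

It has touched down: the carried weight has gone from the force reading. I'll release it part-way open so the fingers stay inside the side walls, then lift.

```bash
python3 -m pendant '{"translation":[[0,0,0],[0,0,0],[0,0,0],[0,0,0]],"delta_rot":[[0,0,0],[0,0,0],[0,0,0],[0,0,0]]}' 0.87 | grep -E 'tcp|contact|grip'; python3 -m pendant '{"translation":[[0,0,0.3],[0,0,0.8],[0,0,1.6],[0,0,2.6],[0,0,3.4],[0,0,4],[0,0,4]],"delta_rot":[[0,0,0],[0,0,0],[0,0,0],[0,0,0],[0,0,0],[0,0,0],[0,0,0]]}' | grep -E 'clock|tcp|contact'
python3 - <<'E'
from h import *
p,d=save('wrist','w4')
E
```

```text
tcp_pos: [0.4977, -0.0603, 0.0256]
contact_force: [0.3, 0.1, 0.1]
grip_width: 0.0744
gripper_force: 0.0
clock: 15.48
tcp_pos: [0.4985, -0.0602, 0.1268]
contact_force: [-0.1, -0.0, 0.2]
```

View pics/w4.png

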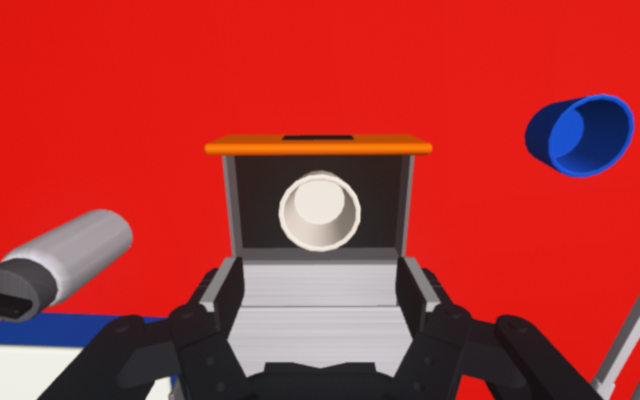

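The wrist view shows the ramekin upright and free at (320,211), mid-drawer. I'll close the fingers and go round to the front.

```bash
python3 -m pendant '{"translation":[[-0.5,0.05,0],[-1.2,0.12,0],[-2,0.25,0],[-2.6,0.33,0],[-2.9,0.36,0],[-2.9,0.36,0],[-2.9,0.36,0]],"delta_rot":[[0,0,0],[0,0,0],[0,0,0],[0,0,0],[0,0,0],[0,0,0],[0,0,0]]}' 0 | grep -E 'tcp|orient|contact|grip'; python3 chk.py 5; python3 -c "
from bench import *;print(get_obs()['joints'])"
```

```text
tcp_pos: [0.4259, -0.0513, 0.1257]
orientation: [0.181, 3.136, -0.0]
contact_force: [-0.6, 0.5, -0.5]
grip_width: -0.0
gripper_force: 0.0
F 0.67 s -106.8 t 16.4
[-0.42832991  0.23764307  0.46144891  2.24402552 -0.16525967  0.68990598
  1.60522018]
```

```bash
python3 -m pendant '{"translation":[[0,0,-0.5],[0,0,-1.2],[0,0,-2],[0,0,-2]],"delta_rot":[[0,0,0],[0,0,0],[0,0,0],[0,0,0]]}' | grep -E 'tcp|orient|contact'; python3 chk.py 1.2 && python3 -m pendant '{"translation":[[0,0,-0.5],[0,0,-1.1],[0,0,-1.65],[0,0,-1.65]],"delta_rot":[[0,0,0],[0,0,0],[0,0,0],[0,0,0]]}' | grep -E 'tcp|orient|contact'; python3 chk.py 2
```

```text
tcp_pos: [0.424, -0.0515, 0.074]
orientation: [-0.181, -3.133, 0.002]
contact_force: [0.2, 0.2, -0.1]
F -0.16 s -108.6 t 16.9
tcp_pos: [0.4243, -0.0514, 0.0332]
orientation: [-0.181, -3.134, 0.001]
contact_force: [-0.1, 0.1, -0.8]
F 0.1 s -108.4 t 17.4
```

```bash
python3 -m pendant '{"translation":[[0.08,-0.01,0],[0.18,-0.02,0],[0.26,-0.03,0],[0.34,-0.04,0],[0.42,-0.05,0],[0.52,-0.06,0],[0.64,-0.07,0],[0.76,-0.085,0],[0.88,-0.1,0],[1,-0.11,0],[1.12,-0.125,0],[1.24,-0.14,0]],"delta_rot":[[0,0,0],[0,0,0],[0,0,0],[0,0,0],[0,0,0],[0,0,0],[0,0,0],[0,0,0],[0,0,0],[0,0,0],[0,0,0],[0,0,0]]}' | grep -E 'tcp|contact'; python3 chk.py 5 && python3 -m pendant '{"translation":[[0.12,-0.01,0],[0.24,-0.03,0],[0.36,-0.04,0],[0.48,-0.055,0],[0.6,-0.07,0],[0.72,-0.08,0],[0.84,-0.095,0],[0.96,-0.11,0],[1.08,-0.12,0],[1.2,-0.135,0],[1.32,-0.15,0],[1.44,-0.16,0]],"delta_rot":[[0,0,0],[0,0,0],[0,0,0],[0,0,0],[0,0,0],[0,0,0],[0,0,0],[0,0,0],[0,0,0],[0,0,0],[0,0,0],[0,0,0]]}' | grep -E 'tcp|contact'; python3 chk.py 5 && python3 -m pendant '{"translation":[[0.12,-0.01,0],[0.24,-0.03,0],[0.36,-0.04,0],[0.48,-0.055,0],[0.6,-0.07,0],[0.72,-0.08,0],[0.84,-0.095,0],[0.96,-0.11,0],[1.06,-0.12,0],[1.14,-0.13,0],[1.2,-0.135,0],[1.24,-0.14,0]],"delta_rot":[[0,0,0],[0,0,0],[0,0,0],[0,0,0],[0,0,0],[0,0,0],[0,0,0],[0,0,0],[0,0,0],[0,0,0],[0,0,0],[0,0,0]]}' | grep -E 'tcp|contact'; python3 chk.py 5
```

```text
tcp_pos: [0.4562, -0.0548, 0.0342]
contact_force: [-2.4, -0.1, -0.7]
F 2.33 s -76.3 t 18.9
tcp_pos: [0.4923, -0.0589, 0.0343]
contact_force: [-3.9, 0.0, -2.1]
F 3.85 s -39.9 t 20.4
tcp_pos: [0.5233, -0.0623, 0.0343]
contact_force: [-2.2, -1.1, -1.4]
F 2.02 s -8.8 t 21.9
```

```bash
python3 -m pendant '{"translation":[[0.08,-0.01,0],[0.16,-0.02,0],[0.24,-0.03,0],[0.32,-0.035,0],[0.4,-0.045,0],[0.46,-0.05,0],[0.52,-0.06,0],[0.56,-0.06,0]],"delta_rot":[[0,0,0],[0,0,0],[0,0,0],[0,0,0],[0,0,0],[0,0,0],[0,0,0],[0,0,0]]}' >/dev/null; python3 chk.py 4.8 && python3 -m pendant '{"translation":[[0.03,0,0],[0.06,-0.01,0]],"delta_rot":[[0,0,0],[0,0,0]]}' >/dev/null && python3 chk.py 4.8 && python3 -m pendant '{"translation":[[0.03,0,0],[0.06,-0.01,0]],"delta_rot":[[0,0,0],[0,0,0]]}' >/dev/null && python3 chk.py 4.8 && python3 -m pendant '{"translation":[[0.03,0,0],[0.06,-0.01,0]],"delta_rot":[[0,0,0],[0,0,0]]}' >/dev/null && python3 chk.py 4.8 && python3 -m pendant '{"translation":[[0.03,0,0]],"delta_rot":[[0,0,0]]}' >/dev/null && python3 chk.py 4.8 && python3 -m pendant '{"translation":[[0.03,0,0]],"delta_rot":[[0,0,0]]}' >/dev/null && python3 chk.py 4.8
```

```text
F 2.89 s 5.3 t 22.9
F 3.4 s 6.7 t 23.15
F 3.64 s 8.3 t 23.4
F 4.06 s 9.7 t 23.65
F 5.25 s 10.2 t 23.775
```

```bash
python3 -m pendant '{"translation":[[0.02,0,0]],"delta_rot":[[0,0,0]]}' >/dev/null; python3 chk.py 6 && python3 -m pendant '{"translation":[[0.02,0,0]],"delta_rot":[[0,0,0]]}' >/dev/null && python3 chk.py 6
```

```text
F 5.24 s 10.4 t 23.9
F 7.17 s 10.6 t 24.025
```

The stop is felt again at 7 N. I'll back off gently, then clear and check.

```bash
python3 -m pendant '{"translation":[[-0.2,0.02,0],[-0.4,0.045,0],[-0.6,0.07,0],[-0.8,0.09,0],[-1.1,0.12,0],[-1.6,0.18,0],[-2.2,0.25,0],[-2.4,0.27,1],[-2.4,0.27,2.5],[-2.4,0.27,4],[-2.4,0.27,5],[-2.4,0.27,5]],"delta_rot":[[0,0,0],[0,0,0],[0,0,0],[0,0,0],[0,0,0],[0,0,0],[0,0,0],[0,0,0],[0,0,0],[0,0,0],[0,0,0],[0,0,0]]}' | grep -E 'clock|tcp|contact'
python3 - <<'E'
from h import *
p,d=save('wrist','w5'); q,_=save('scene','s5')
c=calibration('wrist')
cv2.imwrite('pics/fin.png',np.vstack([p[100:400],q[100:400]])[:,:,::-1])
E
```

```text
clock: 25.52
tcp_pos: [0.4839, -0.0576, 0.1608]
contact_force: [0.5, -0.2, -0.1]
```

View pics/fin.png

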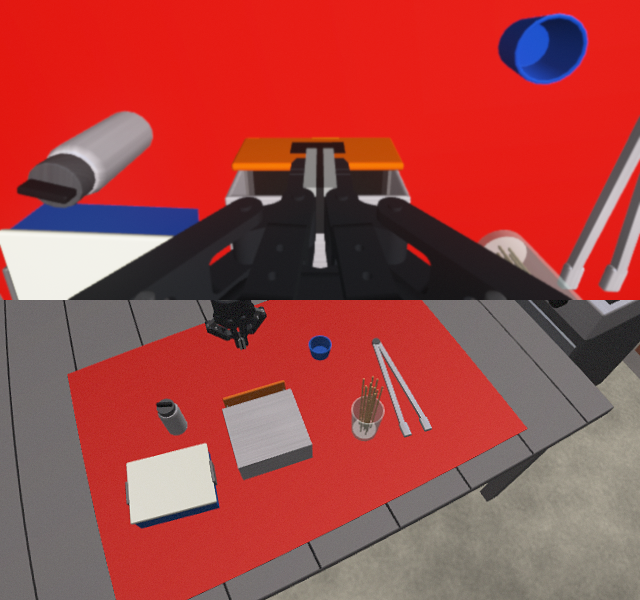

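The drawer is back in its shut place: the orange face is at scene (255,192), as at the start, and the bystanders haven't moved. I'll compare the face pixels numerically, then hand in.

Run:
```python
from h import *
a=np.load('pics/scene0.npz')['p']; b,_=grab_frame('scene'); L=[]
for p in (a,b):
    h=cv2.cvtColor(p,cv2.COLOR_RGB2HSV); m=((h[...,0]>8)&(h[...,0]<22)&(h[...,1]>150))[170:215,215:300]
    v,u=np.nonzero(m); L.append((m.sum(),u.mean(),v.mean()))
print(L)
if np.hypot(L[0][1]-L[1][1],L[0][2]-L[1][2])<1.2: print(hand_in())
```

```text
[(np.int64(599), np.float64(38.616026711185306), np.float64(23.258764607679467)), (np.int64(596), np.float64(38.59731543624161), np.float64(23.268456375838927))]
the job is handed in; nothing more can be done
None
```

I handed the job in at about 26 s. One press sprang the drawer out, the white ramekin is standing upright in the middle of it, and the drawer is pushed back in and held by the latch. The most force I measured on the drawer was about 7 N, and the shaker, tumbler, tray and tongs were undisturbed in the last pictures.

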